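# Stand the dip tin up and hold the collar over it in the tongs

### The job

One of the three open tins in the wooden lane has fallen over: first stand it upright in the lane again and let go of it. Then take the steel tongs off their rest, close their jaws on the small brass collar standing on the brick, and finish while holding the collar in the tongs over the middle of the mouth of that same tin, a few centimetres clear above its rim, ready to be dipped. Do not touch the collar with the gripper itself, and leave the other tins and the other things on the bench where they stand.

Things in the scene. Friction and masses are not known exactly. Their poses are not given: they have to be found in the camera images.
- lane: Fixed wooden lane for tins, 170 mm (x) by 360 mm (y), floor board 8 mm thick, a rail 10 mm wide along both long edges reaching 20 mm above the bench (150 mm clear between). Origin: centre of its underside, on the bench; y runs along the row, x across, away from the robot. Three tin places, 120 mm apart along its middle line; the fallen tin has any one of them.
- fallen_tin_centre (a point): Centre of the fallen tin: open metal tin, 62 mm outside diameter, 88 mm tall, 0.11 to 0.18 kg, centre of mass about 31 mm above its foot. Own z runs from foot to mouth. At first it lies on the lane floor, mouth pointing across the lane away from the robot (within 0.12 rad of the lane's x). Standing in the lane, its centre is 52 mm above the bench.
- fallen_tin_mouth (a point): Centre of the fallen tin's open mouth, in the plane of its rim, 44 mm from its centre along own z. The opening is 56 mm wide.
- tin_a_centre (a point): Centre of a standing neighbour tin, of the same shape and size, in another place of the lane. Leave it.
- tin_b_centre (a point): Centre of the second standing neighbour tin, same shape and size. Leave it.
- rest: Fixed wooden tongs rest: two cross bars 90 mm wide (y), 20 mm long (x), 30 mm high, centred at own x = -85 mm and +70 mm, joined by a bar 24 mm wide and 10 mm high. Origin: centre of its underside, on the bench. The tongs lie across both bars, roughly along own x, with the gripping place clear between the bars.
- tongs: Steel spring tongs lying flat on the rest, 240 mm long, 0.12 kg. Origin: middle of the hinge block (38 mm wide) at the rear end; own x points to the jaws, y across, z up. Two arms, upright strips 22 mm high and 4 mm thick, side by side. Springs push the arms apart with about 5 N per arm at the gripping place when open, 9 N when closed.
- tongs_grip (a point): Gripping place of the tongs, 105 mm ahead of the hinge along own x, half-way up, midway between the arms, whose black sleeves reach 30 mm either way; near the balance point. Open, the outsides of the arms are 56 mm apart here; with the collar in the jaws they are parallel and 38 mm apart.
- tongs_jaws (a point): Middle between the two jaws, 95 mm ahead of the gripping place along own x, half-way up. Each jaw is a shallow vertical V notch, 22 mm high and 22 mm long, that centres an upright round piece. Fully open the jaws give about 60 mm; squeezing the arms by 1 mm at the gripping place closes the jaws by 1.9 mm.
- tongs_left (a joint): How far each tongs arm is squeezed, rad: 0 open, 0.087 with the collar in the jaws, 0.115 fully closed on nothing. The other arm moves alike.
- brick: Fixed grey soldering brick, 90 by 80 mm, 30 mm high. Origin: centre of its underside, on the bench.
- collar_centre (a point): Centre (half-way up) of the small brass collar standing on the brick: round, 26 mm diameter, 34 mm tall, with a 30 mm wide flange 4 mm thick around its top; 40 to 85 g. Own z is its axis.
- brass_ring: Loose flat brass ring, 48 mm across, 10 mm high, on the bench near the brick; origin centre of underside. Bystander.
- mallet: Loose wooden mallet, head 52 mm thick and 100 mm long, handle 225 mm; origin under the head's centre. Bystander.
- screwdriver_grip (a point): Handle of a loose screwdriver lying on the bench. Bystander.
- rivet_jar: Loose glass jar, 64 mm wide, 85 mm tall; origin centre of underside. Bystander.
- flux_bottle: Loose white bottle, 60 mm wide, 150 mm tall; origin centre of underside. Bystander.
Mind the look-alikes: they are no part of the job. Leave any blue look-alike of the part that bears tin_a_centre alone. What is shaped like the part that bears fallen_tin_centre but green is not meant.

How it is judged:
By the outcome, as a careful person would: the job done as asked, in the order asked, and still so for the second after the job is handed in, while the arm keeps its last pose, push and grip.
It also fails if it takes over 56 s, if anything falls off the work surface, if the arm or the gripper's body presses on something with over 40 N, if the wrist force passes 120 N, or if a joint passes its speed limit or range.

### The arm

A 6-joint arm with a two-finger parallel gripper is mounted at the origin on the work surface. World frame = base frame: x ahead of the robot, y to its left, z up, the work surface at z = 0. Lengths are in m, angles in rad, forces in N, time in s.
With the tool pointing down it reaches from about 0.425 to 0.95 m from the base axis. Payload 3.5 kg.
Tool frame: the origin (TCP) lies on the centre line of the jaws, within the pads' length; the fingertips stand 17 mm ahead of it and the grasp point (between the pads) lies 2 mm behind it; z points along the fingers, y is the line along which they close (so a half turn about z gives the same grasp; the last joint's range is limited). The gripper opens to 85 mm and grips with 20 to 120 N. Pads are 22 mm wide; open, the fingers measure 114 mm over their backs; the gripper's body (76 mm by 85 mm) begins 54 mm behind the grasp point. The pads swing forward as they close: fully open they stand 13 mm farther back than shut.
Start: joints at [-1.411, 0.286, 1.577, -0, 1.279, -0.15], TCP at [0.206, -0.643, 0.248] pointing down, gripper open.
Joint ranges: [-2.77, 2.77], [-0.9, 2.22], [0.21, 2.48], [-1.53, 4.67], [0.24, 2.81], [-2.84, 2.84]. Speed limits (rad/s): [2.79, 2.79, 3.14, 3.14, 3.14, 3.14].

### API

Orientations are given as a unit quaternion [x, y, z, w].
In Python, from plant import ctrl gives the robot as it stands. The module is installed in compiled form; this text tells all that it offers.
- The arm moves only by the tool drive_tool, never from a script. Its argument "moves" is a list of rows, each a list of 3 entries, a list of its own where there are three numbers: the turn, a rotation vector about the tool's x, y, z in rad, then the shift along the tool's x, y, z in m, then the finger opening in m, from 0 to 0.0854. A call has 1 to 5 rows; each row shifts and turns the commanded pose from where the row before left it, along the tool's axes as they then stand; what a row does not reach is not made up. A row lasts 1/8 s, in which the tool goes at most 62.5 mm and 10.7 degrees, less where a joint would pass 70% of its speed; a pose out of reach is approached as far as the arm can. A call with a gripper value outside its range is refused whole. The fingers move at their own pace and stop on an object; "grip_force" is the grip in N (left out, the last holds). Time passes only in rows, so rows that do not move let the fingers close. It gives the time, the measured TCP pose, the force, the opening and the grip force at its end, in the units of the state.
- ctrl.get_state(): the state, without advancing time (a new reading comes with each control period).
- ctrl.read_camera(name): name is "side" or "top"; returns a dict with "image" (400x640x3 uint8, red, green, blue), "fx", "fy", "cx", "cy" (pixels), "R" (3x3) and "t" (3): a world point X has camera coordinates R X + t. Camera axes: x right, y down, z forward; pixel columns grow to the right and rows downward; lengths in m; the calibration is good to about 2 mm. A picture is of the moment at which its call begins. There is no depth.
- ctrl.sign_off(): hands the job in; it is judged then, once.
The state is a dict: "time": time; "qpos": joint angles; "dq": joint speeds; "joint_efforts": joint torques, N m; "eef_pos": TCP position; "tcp_rot": TCP orientation; "contact_force": force on the tool from outside, world axes, zero at the start; "wrist_torque": the same for the moment, N m; "opening": opening from 0.0 (shut) to 1.0 (fully open); "finger_force": force on a finger pad.
Only numpy, scipy, OpenCV 4.12 (cv2) and the standard library are available. Lean on these libraries where they do the work, as an engineer would, in place of code of your own. Each camera call takes 0.05 s, during which the arm holds its last target. There are 200 camera calls.

## Working session

There is one attempt and no reset: what is moved stays moved. The work goes in short steps, Python scripts to look and compute and a tool call to move; the robot and the scene stay as the last step left them, time stands still between calls to the robot, and variables do not carry over. Pictures are saved under pics/ and viewed, at most 12 in all, crops included, and the job is handed in when it is done.

Besides the shell and the picture viewer there is one more tool, called after "Request:" in YAML: its name, and indented under it one key for each argument. drive_tool: Moves the arm, as the interface text tells. Its arguments: {"type":"object","properties":{"moves":{"type":"array","items":{"type":"array"}},"grip_force":{"type":"number"}},"required":["moves"]}

```bash
mkdir -p pics; cat > h.py <<'E'
import numpy as np,cv2
from plant import ctrl
from scipy.spatial.transform import Rotation as Rn
def cam(n):
    return ctrl.read_camera(n)
def save(c,f): cv2.imwrite('pics/'+f,c['image'][:,:,::-1])
def ray(c,u,v,z):
    R=np.array(c['R']);t=np.array(c['t']);o=-R.T@t
    d=R.T@np.array([(u-c['cx'])/c['fx'],(v-c['cy'])/c['fy'],1])
    return o+d*(z-o[2])/d[2]
def proj(c,X):
    p=np.array(c['R'])@np.array(X)+np.array(c['t']);return c['cx']+c['fx']*p[0]/p[2],c['cy']+c['fy']*p[1]/p[2]
E
python3 - <<'E'
from h import *
for n in('top','side'):
    c=cam(n);save(c,n+'0.png');R=np.array(c['R']);print(n,-R.T@c['t'],R.round(3).tolist(),c['fx'])
print(ctrl.get_state())
E
```

```text
top [0.36492378 0.06947123 1.25731365] [[0.011, -1.0, 0.012], [-0.992, -0.012, -0.126], [0.126, -0.011, -0.992]] 406.01426818788974
side [ 0.47730881 -0.85438159  0.59791938] [[0.999, -0.031, 0.005], [-0.011, -0.499, -0.866], [0.03, 0.866, -0.499]] 394.58500674782687
{'time': 0.1, 'qpos': array([-1.41105362e+00,  2.87133959e-01,  1.57804281e+00,  2.37101710e-05,
        1.27859256e+00, -1.49991877e-01]), 'dq': array([-0.00017575, -0.0009732 , -0.00413221,  0.00059928, -0.0005785 ,
       -0.00036699]), 'joint_efforts': array([ 8.49088701e-04, -4.07296121e+01, -2.93699616e+01, -1.48774593e-04,
        3.40686951e-03,  2.64745717e-05]), 'eef_pos': array([ 0.20569241, -0.64230867,  0.24704092]), 'tcp_rot': array([ 9.88031953e-01,  1.54245502e-01,  6.04262812e-06, -1.08838061e-03]), 'contact_force': array([-0.28875205, -0.30045197, -0.34174704]), 'wrist_torque': array([0.02151147, 0.04913325, 0.00776707]), 'finger_force': 0.0, 'opening': 1.0015324810836206}
```

View pics/top0.png

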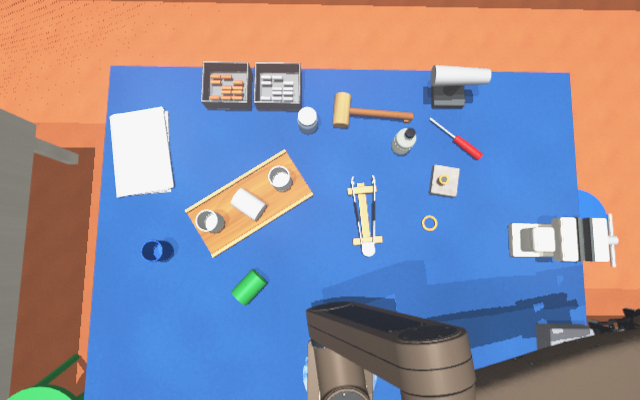

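View pics/side0.png

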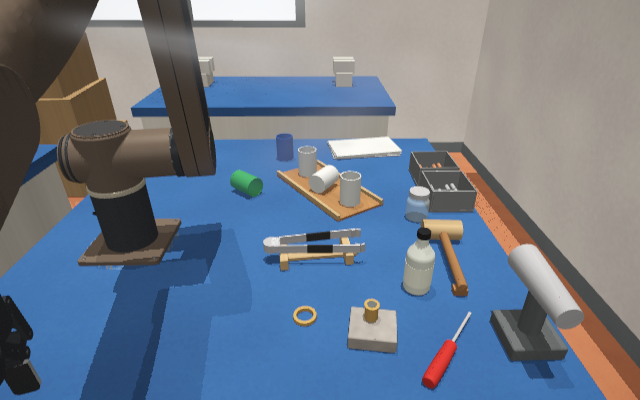

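The top view shows the lane at about (249,203) px with the fallen middle tin at (249,204), the tongs at (366,215) with their jaws towards +x, and the brick and collar at (445,180). Next I'll enlarge crops.

```bash
python3 - <<'E'
from h import *
a=cv2.imread('pics/top0.png');cv2.imwrite('pics/c1.png',cv2.resize(a[140:265,180:470],(800,345),interpolation=3))
b=cv2.imread('pics/side0.png');cv2.imwrite('pics/c2.png',cv2.resize(b[140:360,250:450],(545,600),interpolation=3))
E
```

```text
(no output)
```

View pics/c1.png

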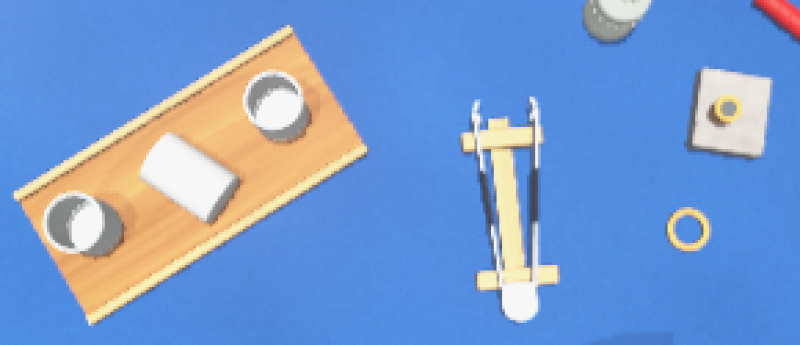

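View pics/c2.png

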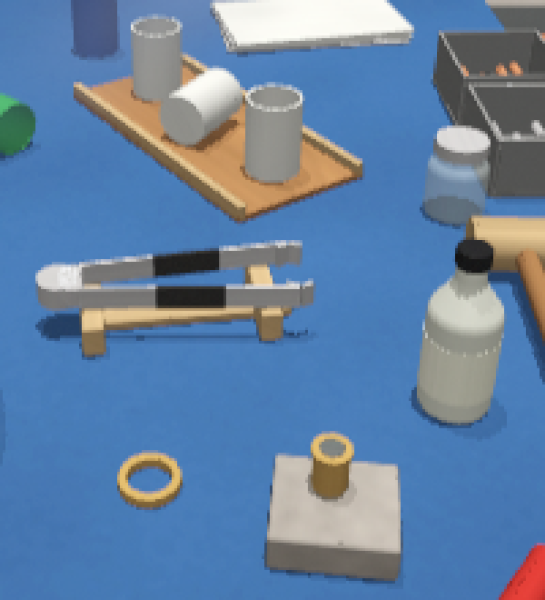

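The fallen tin is the middle one: its foot faces the robot and its mouth points up-left in the crop. The tongs' sleeves are at (487,197) and (535,194) in the crop, and the collar top is at (728,108). Now to measure.

```bash
cat > m.py <<'E'
from h import *
c=cam('top');s=2.7586
def P(u,v,z): return ray(c,180+(u+.5)/s-.5,140+(v+.5)/s-.5,z)
np.set_printoptions(precision=4,suppress=True)
L=np.array([P(*p,.02) for p in[(14,194),(291,27),(367,150),(91,322)]]);print('lane',L[:,:2].tolist(),'mean',L.mean(0))
rowd=L[0]-L[1]+L[3]-L[2];print('lane y yaw',np.arctan2(rowd[1],rowd[0])-np.pi/2, np.linalg.norm(rowd)/2)
hsv=cv2.cvtColor(c['image'],cv2.COLOR_RGB2HSV)
m=((hsv[...,1]<60)&(hsv[...,2]>70)).astype('uint8')
n,lab,st,ce=cv2.connectedComponentsWithStats(m)
for i in range(1,n):
    if 60<st[i,4]<3000 and 190<ce[i,0]<470 and 130<ce[i,1]<260:
        k=cv2.findContours((lab==i).astype('uint8'),0,1)[0][0];r=cv2.minAreaRect(k)
        print(st[i],ce[i],r, 'boxworld',[ray(c,*p,.039)[:2].round(4).tolist() for p in cv2.boxPoints(r)])
sl=((hsv[...,2]<60)).astype('uint8');sl[:, :345]=0;sl[:,390:]=0;sl[:190]=0;sl[232:]=0
n,lab,st,ce=cv2.connectedComponentsWithStats(sl)
for i in range(1,n):
    if st[i,4]>8: print('sleeve',st[i],ce[i],ray(c,*ce[i],.05))
print('hinge',P(519,301,.045),'jaws',P(476,110,.045),P(533,108,.045))
print('collar top',P(728,108,.064),'brick top',[P(*p,.03)[:2] for p in[(702,68),(772,77),(762,158),(690,148)]])
cs=cam('side');q=545/200
S=lambda u,v,z: ray(cs,250+(u+.5)/q-.5,140+(v+.5)/q-.5,z)
print('side: collar top',S(332,447,.064),'sleeves mid top edge',S(187,252,.052),S(191,288,.052),'hinge',S(60,272,.052))
print('side tin ends',S(190,112,.039),S(224,88,.039))
print('side jaws top',S(293,242,.052),S(308,281,.052))
E
python3 m.py
```

```text
lane [[0.4796688704380053, 0.47621462850068846], [0.6727789137301552, 0.1747847873477913], [0.5336721157496687, 0.0869922916197206], [0.3406423470672404, 0.3851086721832425]] mean [0.5067 0.2808 0.02  ]
lane y yaw 0.5721835030726878 0.3565668332747019
[391 128  25  26 465] [403.3656 140.7097] ((403.50006103515625, 140.50003051757812), (19.798988342285156, 28.284271240234375), 45.0) boxworld [[0.6913, -0.1385], [0.7558, -0.2012], [0.7118, -0.244], [0.6478, -0.1812]]
[268 165  24  26 445] [279.5596 177.5483] ((279.6999816894531, 177.89999389648438), (25.491174697875977, 21.0190372467041), 63.43495178222656) boxworld [[0.5995, 0.2342], [0.6294, 0.1777], [0.5594, 0.1415], [0.5298, 0.1977]]
[429 165  31  32 701] [444.2496 180.6776] ((444.07244873046875, 180.44422912597656), (27.16122817993164, 29.834238052368164), 7.431407928466797) boxworld [[0.5373, -0.2655], [0.6291, -0.2794], [0.6193, -0.362], [0.5276, -0.3474]]
[347 175  31  82 564] [364.9752 221.2199] ((364.3118591308594, 216.1188201904297), (80.29950714111328, 29.055086135864258), 84.2894058227539) boxworld [[0.5829, -0.0135], [0.5
[... 256 characters left out ...]
8], [0.4467, 0.256]]
[195 209  29  23 511] [209.0587 220.8434] ((209.0, 220.0), (22.0, 28.0), 90.0) boxworld [[0.4813, 0.4395], [0.4823, 0.3557], [0.4164, 0.3529], [0.4154, 0.4362]]
hinge [ 0.3684 -0.0791  0.045 ] jaws [ 0.5761 -0.0324  0.045 ] [ 0.5792 -0.0951  0.045 ]
collar top [ 0.5786 -0.3043  0.064 ] brick top [array([ 0.6298, -0.287 ]), array([ 0.6206, -0.3654]), array([ 0.5289, -0.3514]), array([ 0.5391, -0.2715])]
side: collar top [ 0.5765 -0.3062  0.064 ] sleeves mid top edge [ 0.4778 -0.0453  0.052 ] [ 0.4809 -0.1007  0.052 ] hinge [ 0.3661 -0.074   0.052 ]
side tin ends [0.4833 0.2634 0.039 ] [0.5252 0.3275 0.039 ]
side jaws top [ 0.5753 -0.0313  0.052 ] [ 0.5827 -0.0929  0.052 ]
```

Request:
drive_tool:
  moves:
    - [[0, 0, 0], [0.058, -0.02, 0], 0.085]
    - [[0, 0, 0], [0.058, -0.02, 0], 0.085]
    - [[0, 0, 0], [0.058, -0.02, 0], 0.085]
    - [[0, 0, 0], [0.058, -0.02, 0], 0.085]
    - [[0, 0, 0], [0.058, -0.02, 0], 0.085]

```text
time: 0.82
eef_pos: [0.4528, -0.4577, 0.2482]
tcp_rot: [0.988, 0.154, -0.0, -0.0]
contact_force: [0.6, -0.6, -0.1]
opening: 0.996
finger_force: 0.0
```

Request:
drive_tool:
  moves:
    - [[0, 0, 0], [0.058, -0.02, 0], 0.085]
    - [[0, 0, 0], [0.058, -0.02, 0], 0.085]
    - [[0, 0, 0], [0.04, -0.04, 0], 0.085]
    - [[0, 0, 0], [0.02, -0.055, 0], 0.085]
    - [[0, 0, 0], [0.02, -0.055, 0], 0.085]

```text
time: 1.45
eef_pos: [0.5804, -0.2165, 0.2478]
tcp_rot: [0.988, 0.154, -0.0, -0.0]
contact_force: [-0.3, -0.7, -0.6]
opening: 0.999
finger_force: 0.0
```

Request:
drive_tool:
  moves:
    - [[0, 0, -0.13], [0, -0.055, 0], 0.085]
    - [[0, 0, -0.13], [0, -0.055, 0], 0.085]
    - [[0, 0, -0.13], [0, -0.055, 0], 0.085]
    - [[0, 0, -0.13], [0, -0.055, 0], 0.085]
    - [[0, 0, -0.14], [0, -0.055, 0], 0.085]

```text
time: 2.08
eef_pos: [0.4332, 0.0105, 0.2482]
tcp_rot: [0.884, 0.468, 0.0, -0.0]
contact_force: [0.1, 1.3, 0.6]
opening: 0.989
finger_force: 0.0
```

```bash
cat > log.py <<'E'
from h import *
np.set_printoptions(precision=4,suppress=True)
def st(pr=True):
    s=ctrl.get_state();R=Rn.from_quat(s['tcp_rot'])
    if pr: print('t',round(s['time'],2),'p',s['eef_pos'],'q',np.array(s['qpos']),'F',s['contact_force'],'op',round(s['opening'],3),'ff',round(s['finger_force'],1));print(R.as_matrix())
    return s,np.array(s['eef_pos']),R
def to(p1,R1):
    s,p,R=st(False); print('shift(tool now)',R.inv().apply(np.array(p1)-p),'turn',(R.inv()*R1).as_rotvec())
def ori(yaw,tilt): # tool down, x at yaw, tilted by tilt about tool y (+ = z towards x)
    return Rn.from_euler('z',yaw)*Rn.from_euler('x',np.pi)*Rn.from_euler('y',-0.0+tilt)
E
python3 -c "
from log import *
st();to([.511,.2985,.2],ori(.97,0))"
```

```text
t 2.08 p [0.4332 0.0105 0.2482] q [-0.2109 -0.2753  2.141   0.0003  1.2759  0.3852] F [0.0905 1.2755 0.5933] op 0.989 ff 0.0
[[ 0.5614  0.8275  0.    ]
 [ 0.8275 -0.5614  0.0003]
 [ 0.0003 -0.0001 -1.    ]]
shift(tool now) [ 0.282  -0.0972  0.0483] turn [-0.0001 -0.0003  0.0047]
```

Request:
drive_tool:
  moves:
    - [[0, 0, 0], [0.056, -0.02, 0], 0.085]
    - [[0, 0, 0], [0.056, -0.02, 0], 0.085]
    - [[0, 0, 0], [0.056, -0.02, 0], 0.085]
    - [[0, 0, 0], [0.056, -0.02, 0], 0.085]
    - [[0, -0.1, 0], [0.056, -0.017, 0], 0.085]

```text
time: 2.7
eef_pos: [0.5126, 0.2962, 0.2488]
tcp_rot: [0.884, 0.465, -0.045, 0.024]
contact_force: [1.2, -0.3, 0.1]
opening: 0.996
finger_force: 0.0
```

Request:
drive_tool:
  moves:
    - [[0, -0.15, 0], [0, 0, 0], 0.085]
    - [[0, -0.15, 0], [0, 0, 0], 0.085]
    - [[0, -0.15, 0], [0, 0, 0], 0.085]
    - [[0, -0.15, 0], [0, 0, 0], 0.085]

```text
time: 3.2
eef_pos: [0.5129, 0.2953, 0.2485]
tcp_rot: [0.83, 0.438, -0.305, 0.161]
contact_force: [0.6, 0.6, -0.2]
opening: 0.994
finger_force: 0.0
```

```bash
cat > kin.py <<'E'
from log import *
from scipy.optimize import least_squares
L1,L2=.443,.566
def fk(q,Lt,d=-.101):
    # returns tool pos,R ; y-axis rotations pitch from vertical
    a=Rn.from_euler
    Rb=a('z',q[0]); R1=Rb*a('y',q[1]); R2=R1*a('y',q[2]); R3=R2*a('z',q[3])*a('y',q[4])*a('z',q[5])
    p=Rb.apply([0,-d,0])+[0,0,Lt-.016]+R1.apply([0,0,L1])+R2.apply([0,0,L2])+R3.apply([0,0,Lt])
    return p,R3
def ik(p,R,q0,Lt,e):
    lo=np.array([-2.77,-.9,.21,-1.53,.24,-2.84]);hi=np.array([2.77,2.22,2.48,4.67,2.81,2.84])
    f=lambda q:np.r_[(fk(q,Lt)[0]-p)*5,((R*e).inv()*fk(q,Lt)[1]).as_rotvec()]
    r=least_squares(f,np.clip(q0,lo+.001,hi-.001),bounds=(lo,hi));return r.x,np.abs(r.fun).max()
E
python3 - <<'E'
from kin import *
s,p,R=st()
q=np.array(s['qpos'])
for Lt in(.2,.25,.3,.35): 
    pp,R3=fk(q,Lt);print(Lt,pp-p,(R.inv()*R3).as_rotvec())
E
```

```text
t 3.2 p [0.5129 0.2953 0.2485] q [ 0.4732  0.4481  1.4696 -0.3272  1.8504  1.0857] F [ 0.6066  0.557  -0.1946] op 0.994 ff 0.0
[[ 0.431   0.8249 -0.3657]
 [ 0.6285 -0.5653 -0.5343]
 [-0.6475  0.0004 -0.7621]]
0.2 [ 0.0126  0.0178 -0.0101] [ 0.     -0.     -1.5708]
0.25 [-0.0057 -0.009   0.0018] [ 0.     -0.     -1.5708]
0.3 [-0.024  -0.0357  0.0137] [ 0.     -0.     -1.5708]
0.35 [-0.0423 -0.0624  0.0256] [ 0.     -0.     -1.5708]
```

```bash
python3 - <<'E'
from kin import *
s,p,R=st(False);e=Rn.from_euler('z',-np.pi/2);q0=np.array(s['qpos'])
for t0 in(-.7,-.87,-1.0):
  q,err=ik([.511,.2985,.04],ori(.97,t0),q0,.235,e);print('init',t0,q,round(err,4))
  for yf in(.97,.75,.57):
    qq=q
    for k in np.linspace(0,1,11):
        pos=np.array([.511,.2985,.04])*(1-k)+np.array([.507,.281,.075])*k+[0,0,.08*np.sin(np.pi*k)]
        qq,err=ik(pos,ori(.97+(yf-.97)*k,t0+1.571*k),qq,.235,e)
    print('  final',yf,t0+1.571,qq,round(err,4))
to([.511,.2985,.04],ori(.97,-.87))
E
```

```text
init -0.7 [ 0.4787  0.6734  1.5541 -0.3089  1.5537  1.1878] 0.0
  final 0.97 0.871 [ 0.0773  0.1125  2.329   1.4904  0.6406 -0.5743] 0.0
  final 0.75 0.871 [ 0.1489  0.0725  2.3735  1.7347  0.4539 -0.5978] 0.0
  final 0.57 0.871 [ 0.2224  0.0571  2.3901  2.0653  0.3005 -0.7432] 0.0
init -0.87 [ 0.4964  0.7604  1.4736 -0.3597  1.7103  1.1994] 0.0
  final 0.97 0.701 [ 0.1278  0.0966  2.2725  1.1321  0.5605 -0.2023] 0.0
  final 0.75 0.701 [ 0.1869  0.0641  2.3079  1.1845  0.3808 -0.0366] 0.0
  final 0.57 0.701 [0.2402 0.0515 2.32   1.1479 0.24   0.1771] 0.0087
init -1.0 [ 0.5072  0.8258  1.4169 -0.3988  1.8265  1.2013] 0.0
  final 0.97 0.571 [0.168  0.1028 2.2207 0.8274 0.5559 0.109 ] 0.0
  final 0.75 0.571 [0.2164 0.0769 2.2491 0.7525 0.414  0.4008] 0.0
  final 0.57 0.571 [0.2633 0.0672 2.2595 0.5627 0.3108 0.7697] 0.0
shift(tool now) [ 0.1362 -0.0035  0.1579] turn [ 0.0003 -0.1657 -0.0003]
```

Request:
drive_tool:
  moves:
    - [[0, -0.166, 0], [0, 0, 0], 0.085]
    - [[0, 0, 0], [0.04, -0.001, 0.035], 0.085]
    - [[0, 0, 0], [0.04, -0.001, 0.035], 0.085]
    - [[0, 0, 0], [0.03, -0.001, 0.026], 0.085]

```text
time: 3.7
eef_pos: [0.5082, 0.2947, 0.0993]
tcp_rot: [0.802, 0.423, -0.372, 0.195]
contact_force: [-0.0, -0.0, -0.2]
opening: 0.995
finger_force: 0.0
```

```bash
python3 - <<'E'
from log import *
st();to([.5086,.295,.034],ori(.97,-.87))
c=cam('side');a=c['image'][120:230,240:400,::-1];t=cam('top')['image'][150:250,180:340,::-1]
cv2.imwrite('pics/c3.png',cv2.resize(np.vstack([a,t]),(456,600),interpolation=3))
E
```

```text
t 3.7 p [0.5082 0.2947 0.0993] q [ 0.4922  0.6832  1.4751 -0.3658  1.7787  1.168 ] F [-0.0001 -0.0251 -0.1771] op 0.995 ff 0.0
[[ 0.3643  0.8248 -0.4324]
 [ 0.5336 -0.5654 -0.629 ]
 [-0.7632 -0.0016 -0.6461]]
shift(tool now) [0.0501 0.0003 0.0419] turn [-0.0011 -0.0017  0.0012]
```

View pics/c3.png

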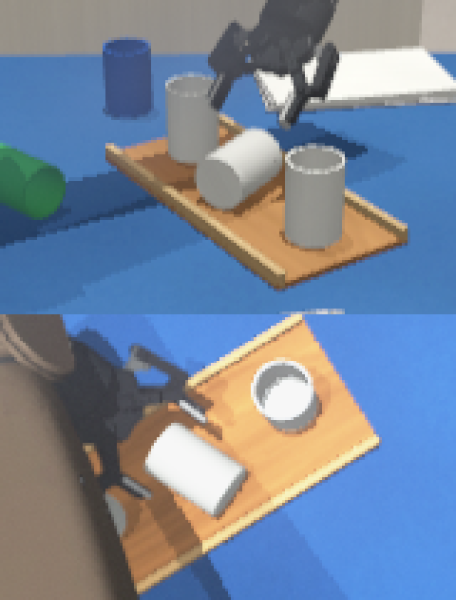

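The fingers straddle the fallen tin symmetrically and line up with its axis. I'll go down and grip.

Request:
drive_tool:
  moves:
    - [[0, 0, 0], [0.025, 0, 0.021], 0.085]
    - [[0, 0, 0], [0.025, 0, 0.021], 0.085]
    - [[0, 0, 0], [0, 0, 0], 0.085]

```text
time: 4.18
eef_pos: [0.5086, 0.2949, 0.0362]
tcp_rot: [0.802, 0.423, -0.373, 0.196]
contact_force: [-0.6, 1.0, 0.2]
opening: 0.996
finger_force: 0.0
```

Request:
drive_tool:
  moves:
    - [[0, 0, 0], [0, 0, 0], 0.05]
    - [[0, 0, 0], [0, 0, 0], 0.05]
    - [[0, 0, 0], [0, 0, 0], 0.05]
    - [[0, 0, 0], [0, 0, 0], 0.05]
  grip_force: 35

```text
time: 4.68
eef_pos: [0.5109, 0.2962, 0.0397]
tcp_rot: [0.804, 0.423, -0.37, 0.196]
contact_force: [2.1, 2.5, 5.2]
opening: 0.716
finger_force: 39.5
```

Request:
drive_tool:
  moves:
    - [[0, 0, 0], [-0.023, 0, -0.019], 0.05]
    - [[0, 0, 0], [-0.023, 0, -0.019], 0.05]
    - [[0, 0, 0], [-0.023, 0, -0.019], 0.05]
    - [[0, 0.1, 0], [0, 0, 0], 0.05]
    - [[0, 0.16, 0], [0, 0, 0], 0.05]

```text
time: 5.3
eef_pos: [0.5088, 0.2949, 0.1257]
tcp_rot: [0.845, 0.446, -0.262, 0.138]
contact_force: [0.1, 0.2, -1.8]
opening: 0.718
finger_force: 38.6
```

Request:
drive_tool:
  moves:
    - [[0, 0.16, 0], [0, 0, 0], 0.05]
    - [[0, 0.16, 0], [0, 0, 0], 0.05]
    - [[0, 0.16, 0], [0, 0, 0], 0.05]
    - [[0, 0.16, 0], [0, 0, 0], 0.05]
    - [[0, 0.16, 0], [0, 0, 0], 0.05]

```text
time: 5.92
eef_pos: [0.5084, 0.2942, 0.1268]
tcp_rot: [0.88, 0.464, 0.088, -0.046]
contact_force: [-0.3, 0.6, -1.9]
opening: 0.722
finger_force: 38.6
```

Request:
drive_tool:
  moves:
    - [[0, 0.16, 0], [0, 0, 0], 0.05]
    - [[0, 0.16, 0], [0, 0, 0], 0.05]
    - [[0, 0.16, 0], [0, 0, 0], 0.05]
    - [[0, 0.03, 0], [0, 0, 0], 0.05]
    - [[0, 0, 0], [0, 0, 0], 0.05]

```text
time: 6.55
eef_pos: [0.5071, 0.2946, 0.1252]
tcp_rot: [0.834, 0.44, 0.293, -0.157]
contact_force: [0.6, 0.3, -1.5]
opening: 0.718
finger_force: 38.7
```

```bash
python3 - <<'E'
from log import *
st()
c=cam('side');a=c['image'][100:230,240:400,::-1];t=cam('top')['image'][140:250,180:340,::-1]
cv2.imwrite('pics/c4.png',cv2.resize(np.vstack([a,t]),(400,600),interpolation=3))
E
```

```text
t 6.55 p [0.5071 0.2946 0.1252] q [0.1663 0.0386 2.2138 0.9381 0.5994 0.0455] F [ 0.5686  0.2503 -1.5265] op 0.718 ff 38.7
[[ 0.4412  0.8264  0.3498]
 [ 0.6423 -0.563   0.52  ]
 [ 0.6267 -0.0048 -0.7793]]
```

View pics/c4.png

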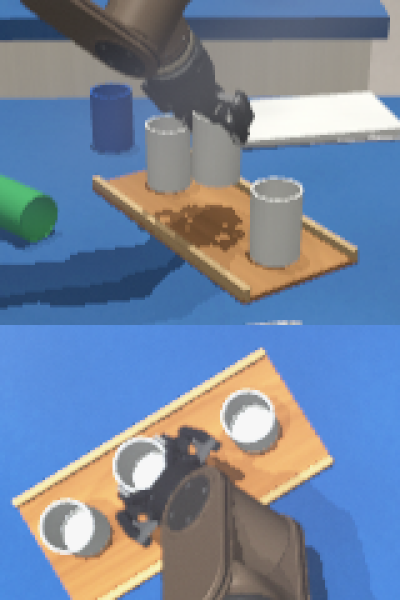

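```bash
python3 - <<'E'
from log import *
c=cam('top')
for z in(.14,.15,.16): print(ray(c,180+145/2.5-.3,140+139/2.5-.3,z))
# neighbours rims, z .096
print(ray(c,180+67/2.5-.3,140+(526-325)/2.5-.3,.096),ray(c,180+249/2.5-.3,140+(420-325)/2.5-.3,.096))
cs=cam('side');g=cs['image']
print('side rim neighbours',ray(cs,240+167/2.5,100+125/2.5,.096),ray(cs,240+276/2.5,100+189/2.5,.096))
E
```

```text
[0.5112 0.2929 0.14  ]
[0.5099 0.2909 0.15  ]
[0.5086 0.2889 0.16  ]
[0.4445 0.3879 0.096 ] [0.5699 0.1834 0.096 ]
side rim neighbours [0.4428 0.3799 0.096 ] [0.5733 0.1812 0.096 ]
```

Request:
drive_tool:
  moves:
    - [[0, 0.025, 0], [-0.0055, 0.002, -0.0045], 0.05]
    - [[0, 0, 0], [-0.013, 0, 0.015], 0.05]
    - [[0, 0, 0], [-0.013, 0, 0.015], 0.05]
    - [[0, 0, 0], [-0.003, 0, 0.0035], 0.05]
    - [[0, 0, 0], [0, 0, 0], 0.05]

```text
time: 7.38
eef_pos: [0.5057, 0.2882, 0.0822]
tcp_rot: [0.83, 0.438, 0.304, -0.163]
contact_force: [-0.5, 0.3, -1.0]
opening: 0.719
finger_force: 38.7
```

Request:
drive_tool:
  moves:
    - [[0, 0, 0], [-0.0026, 0, 0.003], 0.05]
    - [[0, 0, 0], [0, 0, 0], 0.05]

```text
time: 7.62
eef_pos: [0.5056, 0.2881, 0.0784]
tcp_rot: [0.83, 0.438, 0.304, -0.163]
contact_force: [-0.1, -0.3, -1.7]
opening: 0.719
finger_force: 38.7
```

Request:
drive_tool:
  moves:
    - [[0, 0, 0], [-0.0026, 0, 0.003], 0.05]
    - [[0, 0, 0], [0, 0, 0], 0.05]

```text
time: 7.88
eef_pos: [0.5052, 0.2879, 0.0738]
tcp_rot: [0.83, 0.438, 0.304, -0.163]
contact_force: [0.1, -0.2, -1.4]
opening: 0.723
finger_force: 38.7
```

Request:
drive_tool:
  moves:
    - [[0, 0, 0], [-0.0026, 0, 0.003], 0.05]
    - [[0, 0, 0], [0, 0, 0], 0.05]

```text
time: 8.12
eef_pos: [0.5072, 0.2892, 0.0733]
tcp_rot: [0.829, 0.438, 0.307, -0.164]
contact_force: [-3.4, 0.4, 8.2]
opening: 0.719
finger_force: 39.6
```

Request:
drive_tool:
  moves:
    - [[0, 0, 0], [0.001, 0, -0.001], 0.05]
    - [[0, 0, 0], [0, 0, 0], 0.066]
    - [[0, 0, 0], [0, 0, 0], 0.075]
    - [[0, 0, 0], [0, 0, 0], 0.085]
    - [[0, 0, 0], [0, 0, 0], 0.085]

```text
time: 8.75
eef_pos: [0.5052, 0.2879, 0.0712]
tcp_rot: [0.83, 0.438, 0.304, -0.163]
contact_force: [-1.2, -0.7, 0.2]
opening: 0.998
finger_force: 0.0
```

Request:
drive_tool:
  moves:
    - [[0, 0, 0], [0, 0, -0.02], 0.085]
    - [[0, 0, 0], [0, 0, -0.04], 0.085]
    - [[0, 0, 0], [0, 0, -0.05], 0.085]
    - [[0, -0.1, 0], [0, 0, -0.03], 0.085]
    - [[0, -0.17, 0], [0, 0, 0], 0.085]

```text
time: 9.38
eef_pos: [0.455, 0.211, 0.1803]
tcp_rot: [0.864, 0.455, 0.19, -0.1]
contact_force: [-0.3, -0.5, -0.2]
opening: 0.996
finger_force: 0.0
```

Request:
drive_tool:
  moves:
    - [[0, -0.17, 0], [0, 0, 0], 0.085]
    - [[0, -0.17, 0], [0, 0, 0], 0.085]
    - [[0, -0.1, 0], [0, 0, 0], 0.085]

```text
time: 9.75
eef_pos: [0.4553, 0.2134, 0.1788]
tcp_rot: [0.884, 0.468, -0.004, 0.001]
contact_force: [0.5, 0.2, 1.0]
opening: 0.993
finger_force: 0.0
```

```bash
python3 - <<'E'
from log import *
st()
c=cam('side');a=c['image'][100:260,240:400,::-1];cc=cam('top');save(cc,'top5.png');save(c,'side5.png');t=cc['image'][140:260,180:390,::-1]
to([.475,-.072,.2],ori(0,0))
cv2.imwrite('pics/c5.png',np.hstack([cv2.resize(a,(400,400)),cv2.resize(t,(400,229))[:0] if 0 else np.vstack([cv2.resize(t,(400,229),interpolation=3),np.zeros((171,400,3),'uint8')])]))
E
```

```text
t 9.75 p [0.4553 0.2134 0.1788] q [ 0.2381 -0.0215  2.0512 -0.0044  1.1199  0.837 ] F [0.5132 0.1849 0.9745] op 0.993 ff 0.0
[[ 0.5621  0.827  -0.0068]
 [ 0.827  -0.5621 -0.0057]
 [-0.0086 -0.0024 -1.    ]]
shift(tool now) [-0.2259  0.1766 -0.0211] turn [-0.0006  0.0069  0.9751]
```

View pics/c5.png

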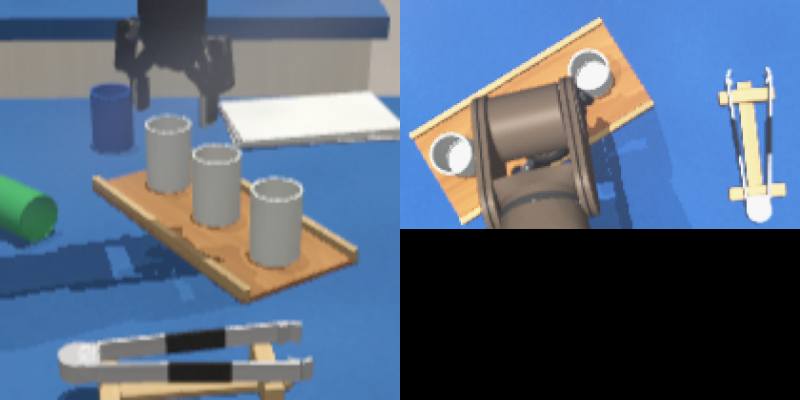

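The tin now stands upright between its neighbours (side view, mouth at about (326,161) px). Next is the tongs' grip pose, from the sleeves.

```bash
python3 - <<'E'
from log import *
for n,(x0,x1,y0,y1) in(('top',(350,385,165,240)),('side',(270,365,225,275))):
    c=cam(n);v=c['image'].max(2);m=np.zeros_like(v);m[y0:y1,x0:x1]=(v[y0:y1,x0:x1]<75)
    k,lab,stt,ce=cv2.connectedComponentsWithStats(m)
    for i in range(1,k):
        if stt[i,4]>8:
            print(n,stt[i],ce[i],'z.041',ray(c,*ce[i],.041)[:2],'z.052',ray(c,*ce[i],.052)[:2])
            ys,xs=np.where(lab==i); 
cs=cam('side');print('tin mouth side',ray(cs,240+216/2.5-.3,100+153/2.5-.3,.096))
E
```

```text
side [306 232  24   9 166] [317.6386 235.9277] z.041 [ 0.4761 -0.0457] z.052 [ 0.4761 -0.0616]
side [307 245  26   8 204] [319.5 248.5] z.041 [ 0.4802 -0.098 ] z.052 [ 0.4801 -0.1129]
tin mouth side [0.5051 0.2885 0.096 ]
```

Request:
drive_tool:
  moves:
    - [[0, 0, 0], [-0.044, 0.0355, 0], 0.085]
    - [[0, 0, 0], [-0.044, 0.0355, 0], 0.085]
    - [[0, 0, 0], [-0.044, 0.0355, 0], 0.085]
    - [[0, 0, 0], [-0.044, 0.0355, 0], 0.085]
    - [[0, 0, 0], [-0.044, 0.0355, 0], 0.085]

```text
time: 10.62
eef_pos: [0.4768, -0.071, 0.1788]
tcp_rot: [0.884, 0.467, -0.003, -0.0]
contact_force: [-0.1, 0.3, 0.5]
opening: 0.998
finger_force: 0.0
```

Request:
drive_tool:
  moves:
    - [[0, 0.007, 0.18], [0, 0, 0], 0.085]
    - [[0, 0, 0.18], [0, 0, 0], 0.085]
    - [[0, 0, 0.18], [0, 0, 0], 0.085]
    - [[0, 0, 0.18], [0, 0, 0], 0.085]
    - [[0, 0, 0.18], [0, 0, 0.02], 0.085]

```text
time: 11.25
eef_pos: [0.4782, -0.0696, 0.1602]
tcp_rot: [0.999, 0.033, 0.002, -0.001]
contact_force: [0.1, 0.5, -0.4]
opening: 0.996
finger_force: 0.0
```

```bash
python3 -c "
from log import *
st();to([.478,-.07,.036],ori(.063,0))"
```

```text
t 11.25 p [ 0.4782 -0.0696  0.1602] q [-0.3563 -0.0496  2.1158  0.0031  1.0731  1.147 ] F [ 0.0912  0.4776 -0.3785] op 0.996 ff 0.0
[[ 0.9978  0.0659  0.003 ]
 [ 0.0659 -0.9978  0.0018]
 [ 0.0032 -0.0016 -1.    ]]
shift(tool now) [-0.0006  0.0006  0.1242] turn [-0.0016 -0.0032  0.003 ]
```

Request:
drive_tool:
  moves:
    - [[0, 0, 0], [0, 0, 0.045], 0.085]
    - [[0, 0, 0], [0, 0, 0.035], 0.085]
    - [[0, 0, 0], [0, 0, 0.024], 0.085]
    - [[0, 0, 0], [0, 0, 0.02], 0.085]
    - [[0, 0, 0], [0, 0, 0], 0.085]

```text
time: 11.88
eef_pos: [0.4753, -0.0683, 0.0333]
tcp_rot: [0.999, 0.036, -0.003, -0.002]
contact_force: [0.3, 0.4, -0.1]
opening: 0.993
finger_force: 0.0
```

Request:
drive_tool:
  moves:
    - [[0, 0, 0], [0, 0, 0], 0.06]
    - [[0, 0, 0], [0, 0, 0], 0.054]
    - [[0, 0, 0], [0, 0, 0], 0.05]
    - [[0, 0, 0], [0, 0, 0], 0.048]
    - [[0, 0, 0], [0, 0, 0], 0.048]
  grip_force: 30

```text
time: 12.5
eef_pos: [0.4792, -0.0692, 0.0374]
tcp_rot: [0.999, 0.037, 0.001, -0.001]
contact_force: [-2.5, -0.7, 6.7]
opening: 0.565
finger_force: 8.2
```

Request:
drive_tool:
  moves:
    - [[0, 0, 0], [0, 0, 0], 0.048]
    - [[0, 0, 0], [0, 0, -0.015], 0.048]
    - [[0, 0, 0], [0, 0, 0], 0.048]

```text
time: 12.88
eef_pos: [0.4787, -0.0689, 0.0517]
tcp_rot: [0.999, 0.037, 0.001, -0.001]
contact_force: [-0.7, 0.2, -0.9]
opening: 0.562
finger_force: 6.2
```

```bash
python3 - <<'E'
from log import *
st()
a=cam('side')['image'][200:300,250:400,::-1];t=cam('top')['image'][160:260,320:470,::-1]
cv2.imwrite('pics/c6.png',cv2.resize(np.vstack([a,t]),(450,600),interpolation=3))
E
```

```text
t 12.88 p [ 0.4787 -0.0689  0.0517] q [-0.3542  0.1315  2.1653  0.0027  0.8435  1.1416] F [-0.727   0.1868 -0.9033] op 0.562 ff 6.2
[[ 0.9973  0.0732  0.0019]
 [ 0.0732 -0.9973  0.0014]
 [ 0.002  -0.0013 -1.    ]]
```

View pics/c6.png

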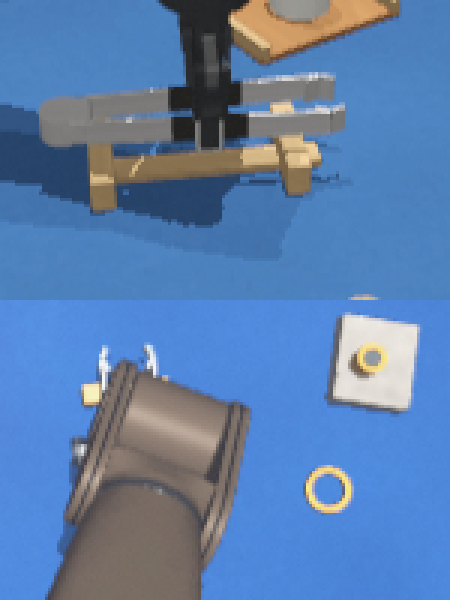

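The tongs are clear of the rest, held between the fingers and level. I'll carry them until the jaws are above the collar.

Request:
drive_tool:
  moves:
    - [[0, 0, 0], [0, 0, -0.015], 0.048]
    - [[0, 0, 0], [0, 0, -0.025], 0.048]
    - [[0, 0, 0], [0, 0.015, -0.015], 0.048]
    - [[0, 0, 0], [-0.002, 0.025, 0], 0.048]
    - [[0, 0, 0], [-0.002, 0.03, 0], 0.048]

```text
time: 13.6
eef_pos: [0.4788, -0.1402, 0.1054]
tcp_rot: [0.999, 0.037, -0.0, -0.001]
contact_force: [0.0, 0.2, -1.7]
opening: 0.564
finger_force: 6.2
```

Request:
drive_tool:
  moves:
    - [[0, 0, 0], [-0.002, 0.03, 0], 0.048]
    - [[0, 0, 0], [-0.002, 0.03, 0], 0.048]
    - [[0, 0, 0], [-0.002, 0.03, 0], 0.048]
    - [[0, 0, 0], [-0.002, 0.03, 0], 0.048]
    - [[0, 0, 0], [-0.002, 0.025, 0], 0.048]

```text
time: 14.22
eef_pos: [0.479, -0.2862, 0.1045]
tcp_rot: [0.999, 0.036, -0.001, -0.001]
contact_force: [-0.5, 0.3, -1.7]
opening: 0.564
finger_force: 6.2
```

Request:
drive_tool:
  moves:
    - [[0, 0, 0], [-0.002, 0.02, 0], 0.048]
    - [[0, 0, 0], [0, 0.008, 0], 0.048]
    - [[0, 0, 0], [0, 0, 0], 0.048]

```text
time: 14.6
eef_pos: [0.4793, -0.3123, 0.1041]
tcp_rot: [0.999, 0.036, -0.001, -0.002]
contact_force: [-0.7, 1.0, -0.7]
opening: 0.566
finger_force: 6.2
```

```bash
python3 - <<'E'
from log import *
st()
a=cam('side');t=cam('top');save(a,'s7.png');save(t,'t7.png')
a=a['image'][220:370,270:420,::-1];t=t['image'][150:240,380:480,::-1]
cv2.imwrite('pics/c7.png',np.hstack([cv2.resize(a,(400,400),interpolation=3),np.vstack([cv2.resize(t,(400,360),interpolation=3),np.zeros((40,400,3),'uint8')])]))
E
```

```text
t 14.6 p [ 0.4793 -0.3123  0.1041] q [-0.7552  0.2268  1.9338  0.0011  0.9845  0.7422] F [-0.6574  1.0063 -0.727 ] op 0.566 ff 6.2
[[ 0.9973  0.0728 -0.002 ]
 [ 0.0728 -0.9973  0.0031]
 [-0.0017 -0.0033 -1.    ]]
```

View pics/c7.png

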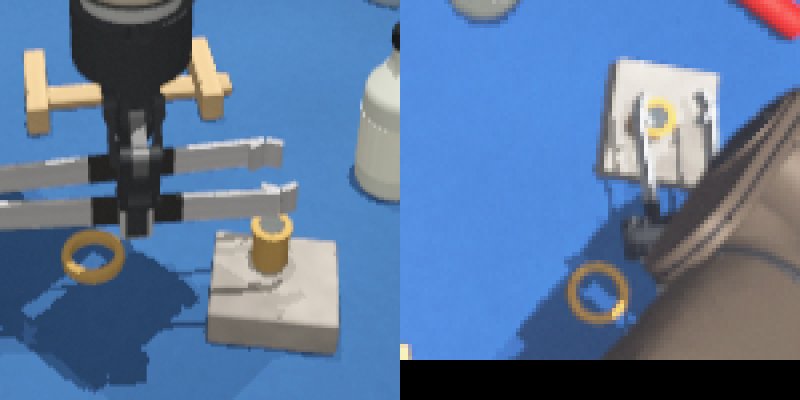

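```bash
python3 - <<'E'
from log import *
c=cam('side');t=cam('top')
print('side jaws',ray(c,375-.3,289.4-.3,.119),ray(c,369.7-.3,273.6-.3,.119))
print('top tips',ray(t,440,174.3,.119),ray(t,455.5,174,.119))
print('collar side',ray(c,270+271/2.667-.3,220+226/2.667-.3,.064),'top',ray(t,380+257/4-.4,150+118/4-.4,.064))
E
```

```text
side jaws [ 0.5764 -0.3269  0.119 ] [ 0.5721 -0.2838  0.119 ]
top tips [ 0.5817 -0.2772  0.119 ] [ 0.5832 -0.3217  0.119 ]
collar side [ 0.5759 -0.3081  0.064 ] top [ 0.5778 -0.3051  0.064 ]
```

Request:
drive_tool:
  moves:
    - [[0, 0, 0], [0.003, 0.0025, 0], 0.048]
    - [[0, 0, 0], [0, 0, 0.02], 0.048]
    - [[0, 0, 0], [0, 0, 0.02], 0.048]
    - [[0, 0, 0], [0, 0, 0.015], 0.048]
    - [[0, 0, 0], [0, 0, 0.005], 0.048]

```text
time: 15.42
eef_pos: [0.4814, -0.3134, 0.0418]
tcp_rot: [0.999, 0.037, -0.002, -0.003]
contact_force: [-0.3, 0.2, -1.3]
opening: 0.562
finger_force: 6.2
```

```bash
python3 - <<'E'
from log import *
st()
a=cam('side')['image'][240:360,290:420,::-1];t=cam('top')['image'][150:240,380:480,::-1]
cv2.imwrite('pics/c8.png',np.hstack([cv2.resize(a,(433,400),interpolation=3),np.vstack([cv2.resize(t,(360,324),interpolation=3),np.zeros((76,360,3),'uint8')])]))
E
```

```text
t 15.43 p [ 0.4814 -0.3134  0.0418] q [-0.754   0.3292  1.9436  0.001   0.8758  0.7431] F [-0.3398  0.1832 -1.3267] op 0.562 ff 6.2
[[ 0.9973  0.073  -0.0046]
 [ 0.0731 -0.9973  0.0054]
 [-0.0042 -0.0057 -1.    ]]
```

View pics/c8.png

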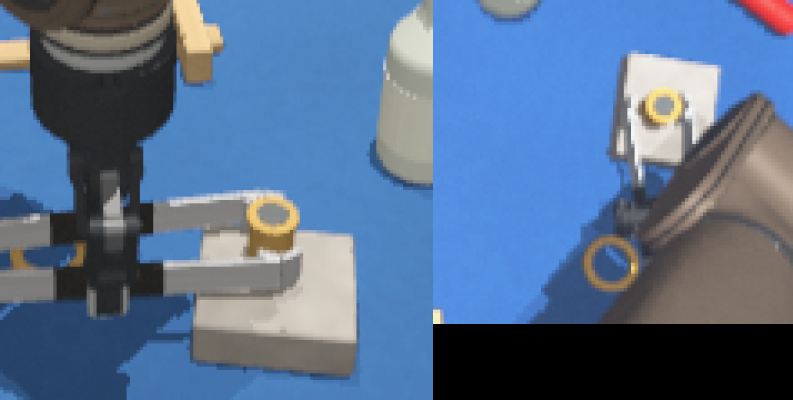

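The collar sits between the open jaws. I'll close on it.

Request:
drive_tool:
  moves:
    - [[0, 0, 0], [0, 0, 0], 0.045]
    - [[0, 0, 0], [0, 0, 0], 0.042]
    - [[0, 0, 0], [0, 0, 0], 0.039]
    - [[0, 0, 0], [0, 0, 0], 0.036]
    - [[0, 0, 0], [0, 0, 0], 0.034]
  grip_force: 45

```text
time: 16.15
eef_pos: [0.4827, -0.3145, 0.0447]
tcp_rot: [0.999, 0.037, -0.001, -0.001]
contact_force: [-0.6, 0.4, 1.0]
opening: 0.438
finger_force: 44.9
```

Request:
drive_tool:
  moves:
    - [[0, 0, 0], [0, 0, 0], 0.03]
    - [[0, 0, 0], [0, 0, 0], 0.03]
    - [[0, 0, 0], [0, 0, 0], 0.03]

```text
time: 16.52
eef_pos: [0.4827, -0.3145, 0.0445]
tcp_rot: [0.999, 0.037, -0.001, -0.001]
contact_force: [-1.1, 0.9, 3.3]
opening: 0.437
finger_force: 45.0
```

Request:
drive_tool:
  moves:
    - [[0, 0, 0], [0, 0, -0.01], 0.03]
    - [[0, 0, 0], [0, 0, -0.02], 0.03]
    - [[0, 0, 0], [0, 0, -0.03], 0.03]
    - [[0, 0, 0], [0, 0, -0.03], 0.03]
    - [[0, 0, 0], [0, -0.01, -0.015], 0.03]
  grip_force: 60

```text
time: 17.15
eef_pos: [0.4827, -0.3055, 0.1524]
tcp_rot: [0.999, 0.036, 0.001, 0.0]
contact_force: [0.1, -0.5, -1.3]
opening: 0.434
finger_force: 62.4
```

Request:
drive_tool:
  moves:
    - [[0, 0, 0], [0.001, -0.02, 0], 0.03]
    - [[0, 0, 0], [0.002, -0.03, 0], 0.03]
    - [[0, 0, 0], [0.002, -0.035, 0], 0.03]
    - [[0, 0, 0], [0.002, -0.035, 0], 0.03]
    - [[0, 0, 0], [0.002, -0.035, 0], 0.03]

```text
time: 17.77
eef_pos: [0.4778, -0.1463, 0.1477]
tcp_rot: [0.999, 0.037, -0.002, -0.003]
contact_force: [0.3, -0.1, -1.9]
opening: 0.432
finger_force: 62.4
```

Request:
drive_tool:
  moves:
    - [[0, 0, 0], [0.002, -0.035, 0], 0.03]
    - [[0, 0, 0], [0.002, -0.035, 0], 0.03]
    - [[0, 0, 0], [0.002, -0.035, 0], 0.03]
    - [[0, 0, 0], [0.002, -0.035, 0], 0.03]
    - [[0, 0, 0], [0.002, -0.035, 0], 0.03]

```text
time: 18.4
eef_pos: [0.4744, 0.0283, 0.1482]
tcp_rot: [0.999, 0.037, -0.003, -0.002]
contact_force: [1.3, 0.7, -1.9]
opening: 0.435
finger_force: 62.4
```

Request:
drive_tool:
  moves:
    - [[0, 0, 0], [0.002, -0.035, 0], 0.03]
    - [[0, 0, 0], [0.002, -0.035, 0], 0.03]
    - [[0, 0, 0], [0, -0.035, 0], 0.03]
    - [[0, 0, 0], [-0.005, -0.035, 0], 0.03]
    - [[0, 0, 0], [-0.01, -0.03, 0], 0.03]

```text
time: 19.02
eef_pos: [0.4507, 0.1964, 0.1487]
tcp_rot: [0.999, 0.037, -0.003, -0.001]
contact_force: [-0.5, -0.5, -2.6]
opening: 0.432
finger_force: 62.4
```

```bash
python3 - <<'E'
from log import *
s,p,R=st();t=np.array([.505,.288,p[2]]);to(t-.095*R.as_matrix()[:,0],R)
E
```

```text
t 19.02 p [0.4507 0.1964 0.1487] q [ 0.2025 -0.0102  2.1008  0.004   1.0559  1.6971] F [-0.4637 -0.4581 -2.5681] op 0.432 ff 62.4
[[ 0.9972  0.0742 -0.0056]
 [ 0.0742 -0.9972  0.0024]
 [-0.0054 -0.0028 -1.    ]]
shift(tool now) [-0.034  -0.0874 -0.0001] turn [0. 0. 0.]
```

Request:
drive_tool:
  moves:
    - [[0, 0, 0], [-0.012, -0.03, 0], 0.03]
    - [[0, 0, 0], [-0.012, -0.03, 0], 0.03]
    - [[0, 0, 0], [-0.008, -0.018, 0], 0.03]
    - [[0, 0, 0], [-0.002, -0.009, 0], 0.03]
    - [[0, 0, 0], [0, 0, 0], 0.03]

```text
time: 19.65
eef_pos: [0.4119, 0.2791, 0.15]
tcp_rot: [0.999, 0.037, -0.002, -0.001]
contact_force: [0.1, -0.7, -2.3]
opening: 0.431
finger_force: 62.4
```

```bash
python3 - <<'E'
from log import *
st()
a=cam('side')['image'][100:230,250:410,::-1];t=cam('top')['image'][140:260,180:340,::-1]
cv2.imwrite('pics/c9.png',np.hstack([cv2.resize(a,(400,325),interpolation=3),cv2.resize(t,(400,300),interpolation=3)[:,:].copy() if 0 else cv2.resize(np.vstack([t,np.zeros((10,160,3),'uint8')]),(400,325),interpolation=3)]))
E
```

```text
t 19.65 p [0.4119 0.2791 0.15  ] q [0.3899 0.0006 2.0875 0.0035 1.056  1.8844] F [ 0.1103 -0.6962 -2.2876] op 0.431 ff 62.4
[[ 0.9972  0.0745 -0.0034]
 [ 0.0745 -0.9972  0.0019]
 [-0.0033 -0.0021 -1.    ]]
```

View pics/c9.png

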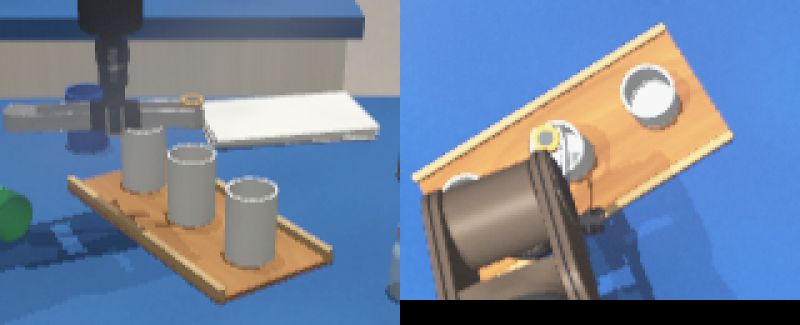

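```bash
python3 - <<'E'
from log import *
c=cam('side');t=cam('top')
print('collar side',ray(c,250+192/2.5-.3,100+99/2.5-.3,.1695),'top',ray(t,180+145/2.5-.3,140+138/2.5-.3,.1695))
print('tin side',ray(c,250+191/2.5-.3,100+154/2.5-.3,.096))
for p in[(.505,.288,.096),(.474,.288,.096),(.536,.288,.096),(.505,.257,.096),(.505,.319,.096)]:
    u,v=proj(t,p);print('exp rim in crop',(u-180)*2.5+400,(v-140)*2.5)
g=cv2.cvtColor(t['image'],cv2.COLOR_RGB2HSV)[178:215,225:265]
print((g[...,1]<70).astype(int)[::1].tolist().__str__().replace('], [','\n').replace(', ',''))
E
```

```text
collar side [0.5061 0.2836 0.1695] top [0.5084 0.2871 0.1695]
tin side [0.505  0.2854 0.096 ]
exp rim in crop 555.8329894375463 148.70627929164675
exp rim in crop 554.860729966445 175.54832529538322
exp rim in crop 556.7987666238905 122.04319558227198
exp rim in crop 582.8339560008849 149.0409423245866
exp rim in crop 528.816828467378 148.37142793188306
[[0000000000011100000000000000000000000000
0000000001100100000000000000000000000000
0000000011110000000000000000000000000000
0000001111000000000000000000000000000000
0000010110000000000000000000000000000000
0001111100000000000000000000000000000000
0111110000000000000000000000000000000000
1011000000000000000000000000000000000000
1100000000000000000000000000000000000000
1000000000000000000000000000000000000000
0000000000000001111110000000000000000000
0000000000000011111111100000000000000000
0000000000000000011111111000000000000000
0000000011000000001111111100000000000000
0000000010001110001111111110000000000000
0000000110011111000111111110000000000000
0000000100111111100111111111000000000000
0000000110111111100111111111110000000000
0000000110011111000111111111111000000000
0000000110011110000111111111111000000000
0000000110000000001111111111111100000000
0000000111000000001111111111111100000000
0000000111111100011111111111111100000000
0000000111111111111111111111111110000000
0000000011111111111111111111111110000000
0000000011111111111111111111111100000000
0000011111111111111111111111111100000000
0001111111111111111111111111111100000000
1111111111111111111111111111111100000000
1111111111111111111111111111111000000000
1111111111111111111111111111111000000000
1111111111111111111111111111100000000000
1111111111111111111111111111000000000000
1111111111111111111111111110000000000000
1111111111111111111111110000000000000000
1111111111111111111111100000000000000000
1111111111111111111111100000000000000000]]
```

Request:
drive_tool:
  moves:
    - [[0, 0, 0], [0, -0.001, 0.008], 0.03]
    - [[0, 0, 0], [0, 0, 0], 0.03]
    - [[0, 0, 0], [0, 0, 0], 0.03]
    - [[0, 0, 0], [0, 0, 0], 0.03]

```text
time: 20.35
eef_pos: [0.4131, 0.2799, 0.143]
tcp_rot: [0.999, 0.037, -0.001, -0.001]
contact_force: [-0.3, -0.3, -1.6]
opening: 0.436
finger_force: 62.4
```

```bash
python3 -c "
from log import *
st();print(ctrl.sign_off())"
```

```text
t 20.35 p [0.4131 0.2799 0.143 ] q [0.3904 0.0125 2.0899 0.0036 1.0396 1.8863] F [-0.2684 -0.2582 -1.5686] op 0.436 ff 62.4
[[ 0.9973  0.073  -0.0016]
 [ 0.073  -0.9973  0.0028]
 [-0.0014 -0.0029 -1.    ]]
the job is handed in; nothing more can be done
None
```

Job handed in at 20.4 s: the fallen tin stands upright in the lane, and the tongs hold the collar over the middle of its mouth, about 3 cm above the rim by the camera measurements (no verdict was returned).

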